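# Turn the filter-pot lid until its key drops in, then snap it home

### The job

The lid of the vacuum clamp's filter pot has been laid on crooked, its key riding on the rim. Turn the lid on the rim, without lifting it off, until the key drops into the notch, then press it down until it lies flat and the spring catch has snapped over the key. Leave the loose things round the pot where they are.

Things in the scene. Friction and masses are not known exactly. Their poses are not given: they have to be found in the camera images.
- pot: Round grey filter pot fixed on a 150 mm square plywood board; does not move. Origin under the board's centre, on the pot's axis, z up. It ends in a collar, 102 mm inside, 118 mm outside diameter, top 88.5 mm above the bench, with one 27 mm wide notch on its own -x side. Hose couplings at +y and -y reach 78 mm from the axis (below 55 mm); a gauge at +x, 60 to 110 mm from the axis, 112 mm high.
- seat (a point): Centre of the flat round seat inside the collar, on the pot's axis, 75 mm above the bench (13.5 mm below the collar's top). The lid turns about the upright line through this point and lies on this seat when it is home.
- notch (a point): Where the lip of the key must end up: in the notch, 66 mm from the pot's axis and 80 mm above the bench.
- lid: Loose aluminium lid, 0.3 kg: disc 100 mm across, 14 mm thick, with one key and a bar grip. Origin at the centre of its underside; z is its upward normal, the key points to its own -x. The collar keeps it centred (1 mm play). Off the notch it lies tipped by 0.1 to 0.15 rad, the key side up on the collar, the other side down on the seat. It starts turned 0.6 to 3.14 rad from the notch, either way round.
- lid_key (a point): Middle of the lip at the end of the key, 66 mm from the lid's centre, 5 mm above its underside. The key is a tab 20 mm wide, 8 mm thick, its lip reaching 68 mm from the centre. On the collar the lip is about 12 mm above its home height; within about 0.05 rad of the notch it drops some 5 mm by itself onto the catch, and the notch then keeps the lid from turning more than 0.07 rad either way.
- lid_bar (a point): Centre of the lid's bar grip, half-way up, 26 mm above the disc's underside. The bar is 88 mm long along the lid's x axis (it points at the key) and 12 mm wide; its top is 38 mm, the disc's top face 14 mm above the underside. It can be pushed sideways near an end (3 to 6 N), gripped across, or pressed from above.
- catch (a joint): Spring catch outside the notch: an upright steel leaf 16 mm wide with a rolled nose. 0 rad upright (its rest, empty or snapped over the key), rising to about 0.05 while the key's lip is pressed past it, 6 to 8 mm down, then springing back. Pressing on top of the bar 34 mm from its middle, at the key's end, takes about 8 N; at its middle about 18 N.
- old_filter: Used pleated paper filter with black end caps, 62 mm across and 62 mm high, standing loose beside the pot; origin at the centre of its underside. Bystander.
- tape_roll: Roll of masking tape, 50 mm across, 19 mm high, loose; origin at the centre of its underside. Bystander.
- pencil: Pencil, 166 mm long, 7 mm thick, loose; origin at its underside near its middle, along its own y axis. Bystander.
- neck_block: Pale wooden neck block, 188 x 48 x 26 mm, loose; origin at the centre of its underside, long along its own y axis. Bystander.
- caul_a: Dark wooden caul, 95 x 15 x 20 mm, loose; origin at the centre of its underside, long along its own y axis. Bystander.
Things that resemble listed ones, but are neither listed nor needed, are in the scene too. Leave any black, brown or pink look-alike of the lid alone.

How it is judged (in metres and radians):
At the end, for the whole second after the job is handed in: The lip of the key is within 8 mm (level) of its place in the notch and no more than 2.5 mm above its home height, the lid lies within 0.03 rad of level and at rest, and the catch stands back at less than 0.025 rad over the key (horizontal distance between lid_key and notch below 0.008 m and z of lid_key in the frame of pot below 0.0825 m and angle between lid_bar's own z axis and vertical below 0.03 rad and value of joint catch below 0.025 rad and linear speed of lid below 0.02 m/s); the robot touches nothing.
It fails at once if the lid was lifted off the pot (its grip more than 30 mm above its home height) (z of lid_bar in the frame of pot above 0.131 m).
It fails at once if a loose bystander was moved by more than 30 mm (distance of any of old_filter, tape_roll, pencil, neck_block, caul_a from where it was at the start of the episode above 0.03 m).
It also fails if it takes over 45 s, if anything falls off the work surface, if the arm or the gripper's body presses on something with over 40 N, if the wrist force passes 120 N, or if a joint passes its speed limit or range.

### The arm

A 7-joint arm with a two-finger parallel gripper is mounted at the origin on a cart in front of the work surface, level with it; the furniture and walls round the work are solid. World frame = base frame: x ahead of the robot, y to its left, z up, the work surface at z = 0. Lengths are in mm, angles in rad, forces in N, time in s.
With the tool pointing down it reaches from about 400 to 875 mm from the base axis. Payload 4.4 kg.
Tool frame: the origin (TCP) lies on the mounting face of the last link; the fingertips stand 173 mm ahead of it and the grasp point (between the pads) lies 155 mm ahead of it (grip_point_offset is the distance from the TCP to the grasp point, in mm); z points along the fingers, y is the line along which they close (so a half turn about z gives the same grasp; the last joint's range is limited). The gripper opens to 85 mm and grips with 20 to 120 N. Pads are 22 mm wide; open, the fingers measure 114 mm over their backs; the gripper's body (76 mm by 85 mm) begins 54 mm behind the grasp point. The pads swing forward as they close: fully open they stand 13 mm farther back than shut.
Start: joints at [1.056, 0.628, 0.038, 1.517, -0.027, 0.996, -0.02], TCP at [282.047, -585.632, 404.713] pointing down, gripper open.
Joint ranges: [-3.06, 3.06], [-0.37, 2.12], [-1.25, 1.32], [0.18, 2.47], [-1.1, 4.24], [0.23, 1.98], [-2.94, 2.94]. Speed limits (rad/s): [2.57, 2.57, 3.14, 3.14, 3.14, 3.14, 3.14].

### API

Orientations are given as a unit quaternion [w, x, y, z].
In Python, from rig import * gives the robot as it stands. Calls block until the motion is done:
- move_ptp(position, orientation): joint-space move of the TCP to a pose.
- move_l(position, orientation=None, feed=150): straight line of the TCP; orientation=None keeps the orientation; feed is the mean speed in mm/s.
- move_j(angles): joint-space move.
- command_gripper(opening, effort=None): finger opening in mm; effort is the grip in N (None keeps the last); returns when the fingers have stopped.
- sleep(seconds).
- ik(position, orientation): joint angles nearest the present ones, or None.
- sense(): the state.
- camera(name): name is "scene" or "top" or "wrist"; returns a dict with "frame" (480x640x3 uint8, red, green, blue), "fx", "fy", "cx", "cy" (pixels), "k1" (the pictures are not rectified: a ray, as slopes to the right and down, at radius r is drawn at 1 + k1 r^2 times it, then the intrinsics apply), "rvec" (rotation vector, rad) and "tvec" (3), from world to camera coordinates, as OpenCV has them. Camera axes: x right, y down, z forward; pixel columns grow to the right and rows downward; lengths in mm; the calibration is good to about 2 mm. A picture is of the moment at which its call begins. There is no depth.
A pose or a line that the arm cannot do raises IKError and nothing moves.
- sign_off(): hands the job in; it is judged then, once.
The state is a dict: "t": time; "joint_pos": joint angles; "qd": joint speeds; "joint_efforts": joint torques, N m; "position": TCP position; "ee_rot": TCP orientation; "contact_force": force on the tool from outside, world axes, zero at the start; "ft_torque": the same for the moment, N m; "finger_gap": finger opening in mm; "finger_force": force on a finger pad.
Only numpy, scipy, OpenCV 4.12 (cv2) and the standard library are available. Lean on these libraries where they do the work, as an engineer would, in place of code of your own. Each camera call takes 0.05 s, during which the arm holds its last target. There are 200 camera calls.

## Working session

There is one attempt and no reset: what is moved stays moved. The work goes in short steps, each a Python script; the robot and the scene stay as the last script left them, time stands still between calls to the robot, and variables do not carry over. Pictures are saved under pics/ and viewed, at most 10 in all, crops included, and the job is handed in when it is done.

```bash
mkdir -p pics
cat > h.py <<'E'
from rig import *
import numpy as np, cv2
from scipy.spatial.transform import Rotation as R
def ray(c,u,v):
    K=np.array([[c['fx'],0,c['cx']],[0,c['fy'],c['cy']],[0,0,1.]])
    p=cv2.undistortPoints(np.array([[[u,v]]],float),K,np.array([c['k1'],0,0,0.]))[0,0]
    M=cv2.Rodrigues(np.array(c['rvec'],float))[0]
    d=M.T@np.array([p[0],p[1],1]); o=-M.T@np.array(c['tvec'],float)
    return o,d/np.linalg.norm(d)
def onz(c,u,v,z):
    o,d=ray(c,u,v); return o+d*(z-o[2])/d[2]
def proj(c,P):
    K=np.array([[c['fx'],0,c['cx']],[0,c['fy'],c['cy']],[0,0,1.]])
    return cv2.projectPoints(np.array([P],float),np.array(c['rvec'],float),np.array(c['tvec'],float),K,np.array([c['k1'],0,0,0.]))[0][0,0]
def save(c,n): cv2.imwrite('pics/'+n+'.png',c['frame'][:,:,::-1])
E
python3 - <<'E'
from h import *
for n in('top','scene'):
    c=camera(n); save(c,n+'0'); print(n,c['k1'],ray(c,320,240))
s=sense();print(s['t'],s['ee_rot'],s['contact_force'])
E
```

```text
top -0.10826681141512928 (array([429.87541815,  74.29808832, 997.56906866]), array([ 0.17261366,  0.00361284, -0.98498298]))
scene -0.10629304645612768 (array([159.1166699 , 668.73770615, 784.12547998]), array([ 0.44120289, -0.58626942, -0.67943225]))
0.1 [-8.02926074e-04  9.74927032e-01  2.22523244e-01 -2.06915591e-04] [0.30041643 0.72466481 0.42224741]
```

View pics/top0.png

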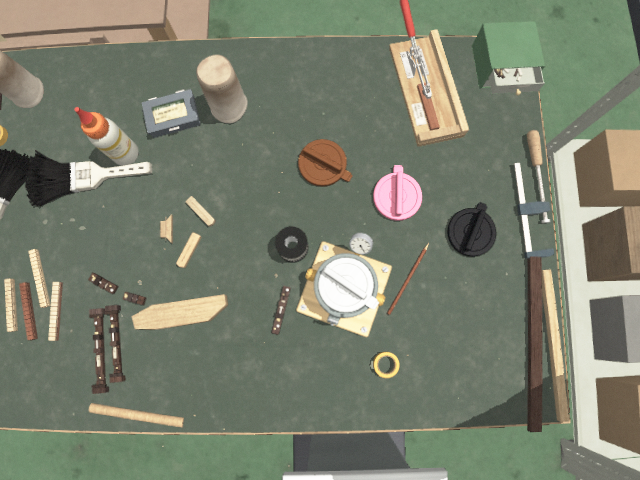

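View pics/scene0.png

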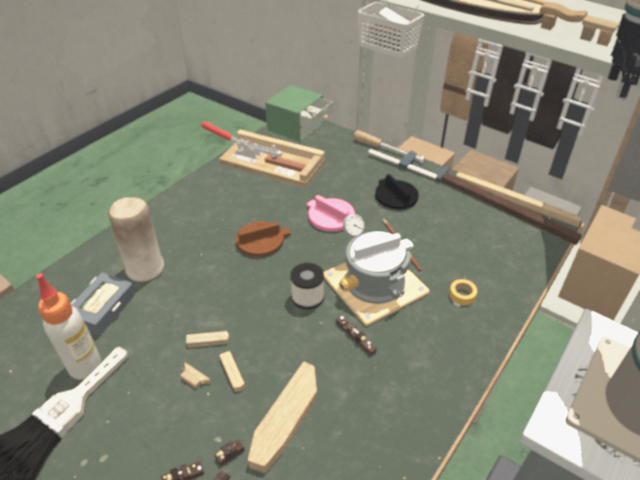

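Candidates for the lid in the top view are the white/aluminium disc on the pot (345,286), brown (323,163), pink (398,195) and black (472,232). I choose the aluminium one on the grey pot. Its gauge is at about (361,243) and its key at about (373,301). Next is one close crop to check.

Run:
```python
from h import *
c=camera('top'); f=c['frame'][225:345,285:405]
cv2.imwrite('pics/crop.png',cv2.resize(f,(600,600),interpolation=cv2.INTER_CUBIC)[:,:,::-1])
for n,u,v,z in(('lid',345,286,95),('gauge',361,243,112),('key',374,302,97),('pencil top',427,244,5),('filter',291,244,62)): print(n,onz(c,u,v,z).round())
```

```text
lid [503.  34.  95.]
gauge [578.   4. 112.]
key [473. -17.  97.]
pencil top [ 591. -138.    5.]
filter [587. 133.  62.]
```

View pics/crop.png

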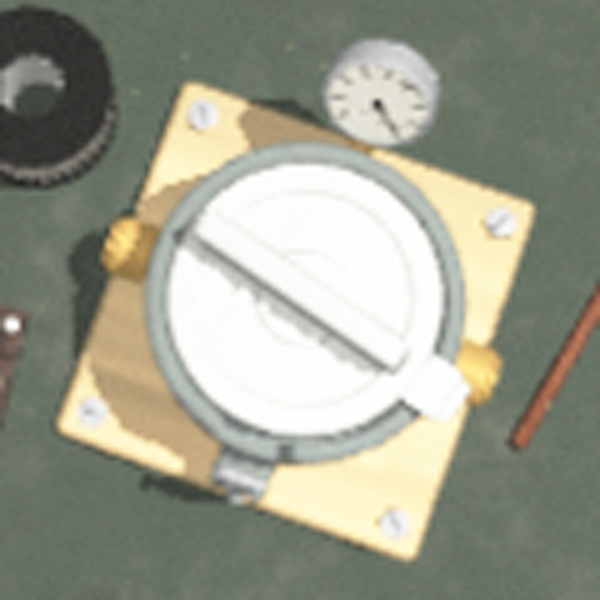

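The crop confirms the choice. It shows the aluminium lid on the grey collar, with the key at crop (437,388), the catch/notch at (243,478), the gauge at (380,95) and the ring centre at about (307,302). The key must turn clockwise by about 1.3 rad. I'll compute the pose and move above for a wrist look.

```bash
cat >> h.py <<'E'
def down(psi): 
    q=(R.from_euler('z',psi)*R.from_euler('x',np.pi)).as_quat(); return [float(x) for x in (q[3],q[0],q[1],q[2])]
E
python3 - <<'E'
from h import *
c=camera('top')
w=lambda u,v,z: onz(c,285+(u-2)/5,225+(v-2)/5,z)
ctr=w(307.5,302.5,88.5); b=np.mean([w(*p,12) for p in((190,85),(535,208),(412,558),(62,430))],0)
print(ctr.round(1),b.round(1))
ang=lambda a,b: np.arctan2(*(a-b)[1::-1])
print('notch by catch',ang(w(243,478,80),ctr),'gauge',ang(ctr,w(380,95,112)))
E1,E2=w(190,225,113),w(400,352,122); print('bar',E1.round(),E2.round(),ang(E2,E1),'key',ang(w(437,388,95),ctr))
cs=[w(*p,12) for p in((190,85),(535,208),(412,558),(62,430))]
print('board edge angles',ang(cs[3],cs[0]),ang(cs[2],cs[1]))
for psi in(-2.15,0.99):
  for d in(0,-.65,-1.3,-1.4):
    q=ik([ctr[0],ctr[1],290],down(psi+d)); print(psi,d,None if q is None else np.round(q,2))
move_ptp([ctr[0]-20,ctr[1],430],down(0.99-1.3+.3))
c=camera('wrist'); save(c,'w1'); print(proj(c,ctr),sense()['t'])
E
```

```text
[505.   31.7  88.5] [505.1  31.2  12. ]
notch by catch 2.766154985569417 gauge 2.7837340132463293
bar [531.  74. 113.] [484.   1. 122.] -2.1471355641166916 key -2.1882248061645138
board edge angles 2.77210982657757 2.767313369220208
-2.15 0 [ 0.53  0.84 -1.06  2.    0.96  0.92  1.5 ]
-2.15 -0.65 [ 0.32  0.68 -0.66  2.01  0.67  0.68  1.13]
-2.15 -1.3 [ 0.25  0.65 -0.56  2.01  0.57  0.63  0.58]
-2.15 -1.4 [ 0.24  0.65 -0.53  2.01  0.55  0.62  0.5 ]
0.99 0 [-0.04  0.6  -0.11  2.02  0.12  0.53 -0.82]
0.99 -0.65 [-0.15  0.6   0.05  2.02 -0.06  0.52 -1.29]
0.99 -1.3 [-0.26  0.61  0.22  2.03 -0.25  0.53 -1.75]
0.99 -1.4 [-0.28  0.61  0.24  2.03 -0.27  0.53 -1.83]
[316.74987338 195.08931139] 2.5667
```

View pics/w1.png

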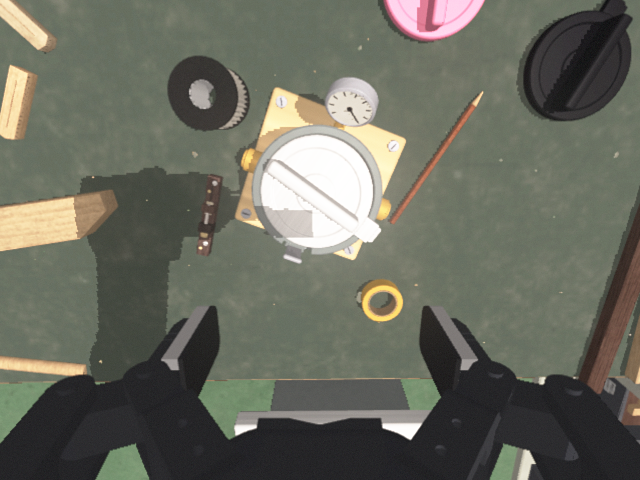

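The wrist view shows the ring centre at about (318,190), the key at (369,230), the catch at (293,255) and the gauge at (350,100). It agrees to about 4 mm with the top view. Now I'll descend astride the bar.

Run:
```python
from h import *
c=camera('wrist'); p=onz(c,318,190,88.5); print(p.round(1))
k=onz(c,369,230,97);print('key',np.arctan2(*(k-p)[1::-1]), 'catch',np.arctan2(*(onz(c,293,255,80)-p)[1::-1]))
C=(p[:2]+[505,31.7])/2; np.save('C.npy',C); o=down(0.99)
command_gripper(40,20)
move_ptp([*C,350],o); move_l([*C,300],feed=120)
for z in(290,282,276):
    move_l([*C,z],feed=40); s=sense(); print(z,np.round(s['contact_force'],1),np.round(s['ft_torque'],2))
command_gripper(15,20); s=sense(); print(s['finger_gap'],s['finger_force'],np.round(s['contact_force'],1),np.round(s['ft_torque'],2),s['t'])
save(camera('wrist'),'w2')
```

```text
[509.6  30.5  88.5]
key -2.2305269417809166 catch 2.770894437245994
290 [-0.3 -0.2 -0.4] [-0.08  0.05 -0.05]
282 [ 0.1 -0.1 -0. ] [-0.01  0.05 -0.01]
276 [ 0.2  0.2 -0. ] [-0.   -0.05 -0.  ]
15.057874610031925 0.27403564087194354 [-0.6  0.3  0.3] [ 0.08  0.16 -0.01] 5.9167
```

View pics/w2.png

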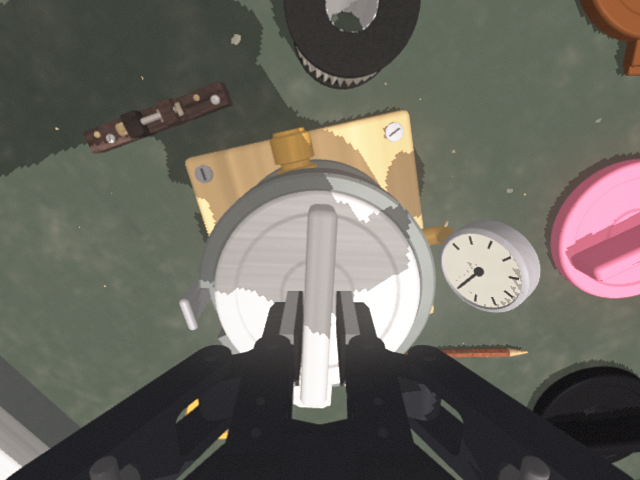

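The bar stands neatly between the pads, around (318,300). Now I'll turn it clockwise in steps.

Run:
```python
from h import *
C=np.load('C.npy')
for d in list(np.arange(-.12,-1.3,-.12))+[-1.3,-1.36,-1.4]:
    move_ptp([*C,276],down(0.99+d)); s=sense()
    f,t=np.array(s['contact_force']),s['ft_torque']; print(round(d,2),np.round(f,1),np.round(t[2],2),round(s['finger_force'],1))
    if np.linalg.norm(f)>25 or abs(t[2])>1: print('stop');break
print(s['t']); save(camera('wrist'),'w3'); c=camera('top'); f=c['frame'][225:345,285:405]
a=cv2.resize(f,(440,440),interpolation=cv2.INTER_CUBIC); c=camera('wrist')['frame'][:440,200:500]
cv2.imwrite('pics/w3.png',np.hstack([a,c])[:,:,::-1])
```

```text
-0.12 [ 0.4 -0.3 -1. ] -0.01 0.3
-0.24 [-0.5 -0.3 -0.4] -0.0 0.6
-0.36 [-2.   0.4 -0.2] 0.03 1.0
-0.48 [-2.8  0.7  0.5] 0.04 1.2
-0.6 [-2.6  1.6  0.9] 0.01 1.4
-0.72 [-3.6  1.1  0.7] 0.01 1.5
-0.84 [-2.4  2.4 -1.1] 0.02 1.5
-0.96 [-2.7  2.9  1. ] 0.02 1.5
-1.08 [-2.5  2.   0.8] 0.04 1.4
-1.2 [-1.9  2.7 -0.5] 0.03 1.3
-1.3 [-0.8  3.   0.5] 0.03 1.2
-1.36 [-1.4  2.  -0.1] 0.03 1.1
-1.4 [-1.1  3.  -0.3] 0.02 1.3
9.2167
```

View pics/w3.png

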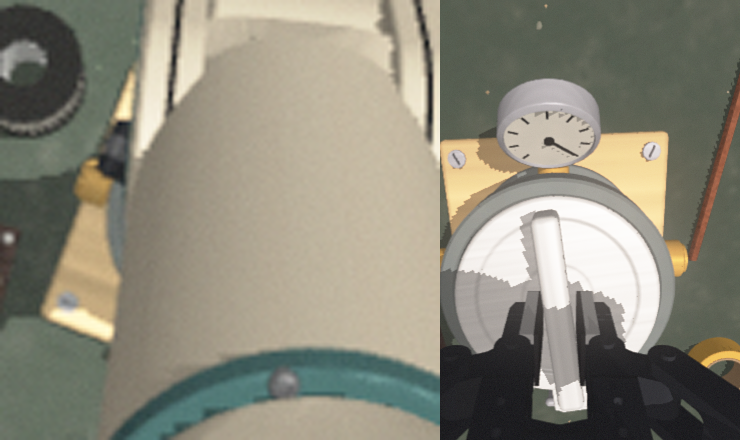

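The right half shows the bar lagging the fork by about 0.12 rad (bar ends at (545,215) and (568,405)). It has not dropped yet, so I keep turning until the notch stops it.

Run:
```python
from h import *
C=np.load('C.npy')
for d in np.arange(-1.43,-1.62,-.03):
    move_ptp([*C,276],down(0.99+d)); s=sense()
    f,t=np.array(s['contact_force']),s['ft_torque']; print(round(d,2),np.round(f,1),np.round(t[2],2),round(s['finger_force'],1))
    if np.linalg.norm(f)>10 or abs(t[2])>.35: print('stop');break
print(s['t']); c=camera('wrist'); save(c,'w4')
```

```text
-1.43 [-0.8  1.8  0. ] 0.02 0.9
-1.46 [ 0.3  2.6 -0.3] 0.05 2.2
-1.49 [-0.3  1.8  0.1] 0.1 2.2
-1.52 [0.8 1.7 0.2] 0.1 2.2
-1.55 [-0.1  1.3 -0. ] 0.06 2.5
-1.58 [0.7 1.2 0.2] 0.1 2.7
-1.61 [-0.2  1.8  1.1] 0.24 8.4
11.1167
```

View pics/w4.png

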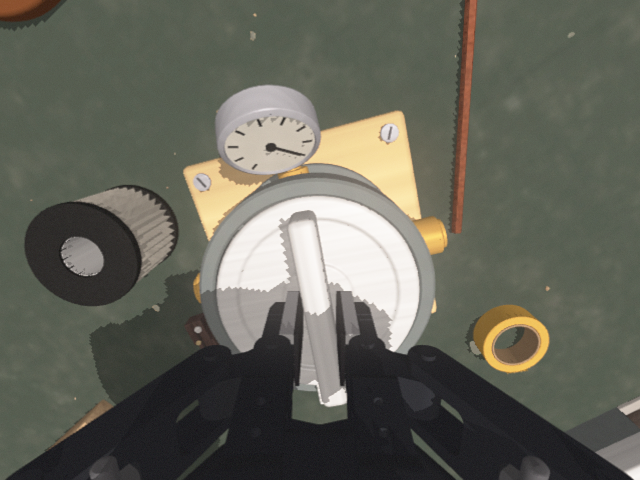

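The torque rise to 0.24 N·m at -1.61, with the bar lagging by about 0.15 rad, suggests the key is against the notch wall. I'll back off, rise and check from above.

Run:
```python
from h import *
C=np.load('C.npy')
move_ptp([*C,276],down(0.99-1.5)); command_gripper(30); move_l([*C,330],feed=120)
command_gripper(0,60)
move_ptp([C[0]-60,C[1],370],down(-0.37))
c=camera('wrist'); save(c,'w5'); print(sense()['t'],sense()['finger_gap'])
p=proj(c,[*C,88.5]).astype(int); print(p, proj(c,[C[0]+66*np.cos(2.77),C[1]+66*np.sin(2.77),88]))
x,y=np.clip(p-[130,110],0,[380,240]); cv2.imwrite('pics/w5.png',cv2.resize(c['frame'][y:y+240,x:x+260],None,fx=2.4,fy=2.4,interpolation=cv2.INTER_CUBIC)[:,:,::-1]); print(x,y)
```

```text
13.15 0.03471565188833188
[287 161] [289.80408573 249.04058021]
157 51
```

View pics/w5.png

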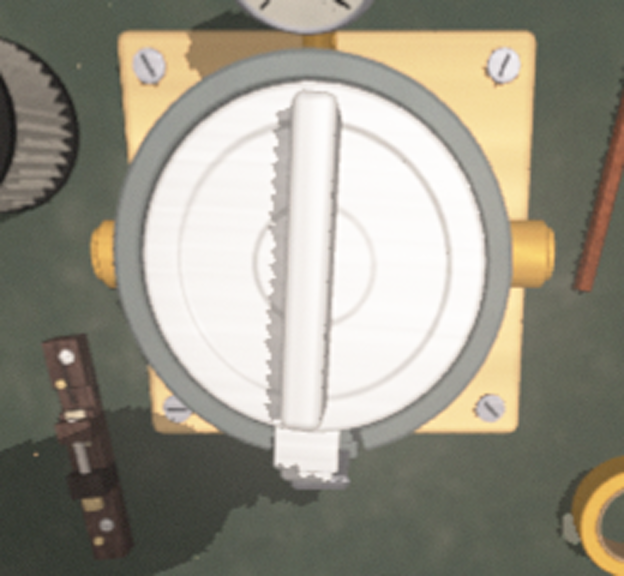

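The key sits in the notch. In the crop the key's end of the bar is at (303,420), the key at (307,450) and the catch nose just behind at (312,483). Next I press 34 mm from the middle at the key's end.

Run:
```python
from h import *
C=np.load('C.npy'); c=camera('wrist')
a=onz(c,157+304/2.4,51+390/2.4,117)[:2]; b=C+34*np.array([np.cos(2.77),np.sin(2.77)]); P=(a+b)/2; print(a,b)
o=down(-0.37); move_ptp([*P,310],o); move_l([*P,297],feed=80)
for z in np.arange(295,282,-1.):
    move_l([*P,z],feed=20); s=sense(); f=s['contact_force']; print(z,round(s['position'][2],1),np.round(f,1))
    if f[2]>30: break
move_l([*P,310],feed=80); move_ptp([C[0]-60,C[1],370],o)
c=camera('wrist'); print(sense()['t']); np.save('P.npy',P)
cv2.imwrite('pics/w6.png',cv2.resize(c['frame'][51:291,157:417],None,fx=2.4,fy=2.4,interpolation=cv2.INTER_CUBIC)[:,:,::-1])
```

```text
[479.68018265  42.96595877] [475.61631896  43.45327582]
295.0 295.4 [ 0.7 -0.1  0.5]
294.0 294.1 [ 1.  -0.7  0.1]
293.0 292.9 [0.1 0.1 0.4]
292.0 292.0 [ 0.7 -0.1  0.1]
291.0 291.3 [-1.1  0.6  4.7]
290.0 290.1 [-0.8  0.9  3.9]
289.0 288.7 [-0.1 -0.2  0.2]
288.0 287.8 [-0.4  0.   0.6]
287.0 286.9 [ 0.4  0.  -0.3]
286.0 286.3 [-0.5  0.1  4.2]
285.0 286.1 [-3.1 -0.2 14.5]
284.0 285.9 [-4.9  1.6 24.3]
283.0 285.8 [-7.5 -0.6 33.6]
18.0583
```

View pics/w6.png

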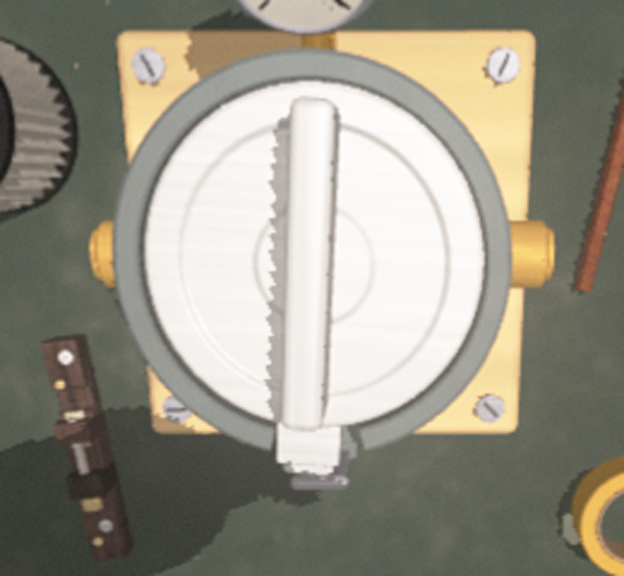

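The force peaked at 4.7 N, vanished at 289, and then met a hard stop with the fingertip at z = 113, which is the home height of the bar top. The picture shows the key lower in the notch at (307,447), with the catch nose standing behind it at (320,480). I'll make a light touch to confirm it stayed down, then retreat and hand in.

Run:
```python
from h import *
C=np.load('C.npy');P=np.load('P.npy'); o=down(-.37); ok=True
Q=2*C-P
for X in(P,Q):
    move_ptp([*X,310],o); move_l([*X,290],feed=60)
    for z in(288.5,287.5,286.5,285.7):
        move_l([*X,z],feed=20); s=sense(); print(z,round(s['position'][2],1),round(s['contact_force'][2],1))
        if z>287 and s['contact_force'][2]>3: ok=False
        if s['contact_force'][2]>12: break
    move_l([*X,310],feed=80)
move_l([*Q,400],feed=150); sleep(.5); print(ok,sense()['t'])
if ok: print(sign_off())
```

```text
288.5 288.7 -0.6
287.5 287.5 -0.4
286.5 286.4 -0.1
285.7 286.2 6.3
288.5 288.7 0.7
287.5 287.5 -0.8
286.5 286.4 -1.2
285.7 286.3 5.6
True 23.9167
the job is handed in; nothing more can be done
None
```

I turned the lid clockwise until its key dropped into the notch, then pressed it home. The press force peaked and vanished as the catch snapped over, and both ends of the bar then touched at home height (113 mm). I handed the job in at 23.9 s, and `sign_off()` returned no verdict.

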